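Hang a slide tray on its twin pins and lock the push-and-turn collar

TASK

Set the slide tray flat on the holder's bed with both of its holes over the two upright pins. Then lock it in: push the sprung collar down and turn it counter-clockwise past the catch, all the way to its stop at the locked mark, so that it springs back up behind the catch and stays there with its keeper tongue over the tray. Leave the tray and the collar released, and the other things on the bench where they are.

Things in the scene. Friction and masses are not known exactly. Their poses are not given: they have to be found in the camera images.
- fixture: The holder, fixed to the bench: painted metal base 150 x 295 x 14 mm (x, y, z) with the tray bed with two pins on its -y part and the lock collar on its +y part. Origin on the bench under the base, 12.5 mm to the -y side of its middle; x and y along the base's edges, z up.
- seat (a point): Middle of the tray bed, midway between the two pins, on the bed's surface (14 mm above the bench). The seated tray's origin comes here, the tray's long axis along the holder's y, either way round. Axes as fixture.
- pin_a (a point): Top of the pin at the outer (-y) end of the bed. Both pins are steel, 10 mm diameter, 20 mm tall above the bed, straight for 14 mm and then tapering to 4.4 mm at the top; they stand 90 mm apart along the holder's y.
- pin_b (a point): Top of the pin nearer the collar; same as pin_a.
- catch (a point): Underside of the catch nose, 38 mm above the bench, 58 mm from the collar's axis. The nose is 14 mm wide and overhangs the collar's rim; its steel post, outward of it (63 to 75 mm from the axis), rises to 50 mm above the bench.
- mark (a point): Top of the small upright block (4 x 12 x 12 mm) that is the locked mark; the wing of wing points at it when locked.
- hub (a point): On the collar's axis, at the height of the collar's flat top when it is up (42 mm above the bench). The keeper tongue, opposite wing, is 24 mm wide and reaches 76 mm from the axis. A fixed cap of 36 mm diameter on the axis reaches 7.5 mm higher. Axes as fixture.
- wing (a point): Foot of one of the collar's two opposite wings, the one away from the keeper tongue: 35 mm from the axis, mid-thickness, level with the collar's flat top; moves with the collar. x points outward, y in the locking direction. Wings: fins 10 mm thick, 20 to 50 mm from the axis, 25 mm tall. Between them the flat top, out to 50 mm radius, is free to press on. At joint 0 this wing points to the holder's +x.
- collar (a joint): Turn of the collar, rad, counter-clockwise from above positive: 0 open, 1.571 the stop (locked). Friction 0.07 N m; stays where left. While the collar is up its rim lug is stopped by the catch nose at about 1.03. Pressed down more than 4 mm (best 6 to 7) the lug passes under the nose and comes free at 1.49; let go beyond that, it springs up and cannot turn back.
- collar_press (a joint): How far the collar is pressed down, m: 0 up, 0.008 bottom. A spring pushes it up: 6 N to start it moving, 8 N at the bottom. Let go with the lug under the nose it stays about 4 mm down, not locked. The keeper tongue is 9 mm above the seated tray when up and still clears it when pressed.
- tray: Loose grey slide tray, 80 x 150 x 8 mm (x, y, z), 0.3 kg, lying flat on the bench; origin at the middle of its underside, z up. Two through holes of 12.5 mm diameter at x = 0, y = +45 and -45 mm. Along its middle stands a grip rib 14 mm thick (x), 60 mm long (y), from 8 to 40 mm above the underside. Two glass slides are fixed in its top on either side of the rib. The tray is the same turned by half a turn.
- bottle_100: Bystander: clear reagent bottle with a blue cap, 54 x 52 x 100 mm, origin under its centre.
- timer: Bystander: small white timer lying on its back, 56 x 64 x 19 mm, origin under its centre.
- slide_carton: Bystander: small carton, 31 x 81 x 28 mm, origin under its centre.
- petri: Bystander: petri dish, 60 mm diameter, 16 mm high, origin under its centre.

How it is judged:
On the way, in this order (a step that is already met when the one before it is completed fails the run):
1. the tray lies flat on the bed with both pins in its holes, the collar not yet past the catch (horizontal distance between tray and seat below 0.003 m and z of tray in the frame of seat below 0.002 m and angle between the y axis of tray and the y axis of fixture, either way round below 0.06 rad and value of joint collar below 1.1 rad), for 0.2 s.
2. the collar is turned home to the locked mark and has sprung up behind the catch, the tray still seated (horizontal distance between tray and seat below 0.003 m and z of tray in the frame of seat below 0.002 m and angle between the y axis of tray and the y axis of fixture, either way round below 0.06 rad and value of joint collar above 1.5 rad and value of joint collar_press below 0.002 m), for 0.2 s.
At the end, for the whole second after the job is handed in: The tray is at rest flat on the bed over both pins (origin within 3 mm of the seat sideways, less than 2 mm above it, long axis within 0.06 rad of the holder's y); the collar is at rest, turned beyond 1.50 rad and sprung up to within 2 mm of its top (all of step 2 and linear speed of tray below 0.01 m/s and velocity of joint collar between -0.05 and 0.05 rad/s); the robot touches nothing.
It fails at once if the clear reagent bottle is moved by more than 3 cm (distance of bottle_100 from where it was at the start of the episode above 0.03 m).
It fails at once if the timer is moved by more than 3 cm (distance of timer from where it was at the start of the episode above 0.03 m).
It fails at once if the slide carton is moved by more than 3 cm (distance of slide_carton from where it was at the start of the episode above 0.03 m).
It fails at once if the petri dish is moved by more than 3 cm (distance of petri from where it was at the start of the episode above 0.03 m).
It also fails if it takes over 51 s, if anything falls off the work surface, if the arm or the gripper's body presses on something with over 40 N, if the wrist force passes 120 N, or if a joint passes its speed limit or range.

ROBOT

A 6-joint arm with a two-finger parallel gripper is mounted at the origin on a cart in front of the work surface, level with it; the furniture and walls round the work are solid. World frame = base frame: x ahead of the robot, y to its left, z up, the work surface at z = 0. Lengths are in m, angles in rad, forces in N, time in s.
With the tool pointing down it reaches from about 0.375 to 0.975 m from the base axis. Payload 3.8 kg.
Tool frame: the origin (TCP) lies on the centre line of the jaws, within the pads' length; the fingertips stand 14 mm ahead of it and the grasp point (between the pads) lies 5 mm behind it; z points along the fingers, x is the direction in which the jaws open and shut, and the axes are right-handed (so a half turn about z gives the same grasp; the last joint's range is limited). The gripper opens to 85 mm and grips with 20 to 120 N. Pads are 22 mm wide; open, the fingers measure 114 mm over their backs; the gripper's body (76 mm by 85 mm) begins 54 mm behind the grasp point. The pads swing forward as they close: fully open they stand 13 mm farther back than shut.
Start: joints at [-1.386, 0.264, 1.604, -0, 1.274, -0.037], TCP at [0.148, -0.658, 0.245] pointing down, gripper open.
Joint ranges: [-2.63, 2.63], [-0.94, 2.18], [0.31, 2.57], [-1.31, 4.45], [0, 2.66], [-2.55, 2.55]. Speed limits (rad/s): [2.57, 2.57, 3.14, 3.14, 3.14, 3.14].

INTERFACE

Orientations are given as a rotation vector (axis times angle).
In Python, from workcell import bot gives the robot as it stands. The module is installed in compiled form; this text tells all that it offers.
- The arm moves only by the tool arm_command, never from a script. Its argument "steps" is one flat list of numbers, 7 for each row, row after row: the shift along the tool's x, y, z in units of 30 mm (1.0 is 30 mm), then the turn, a rotation vector about the tool's x, y, z in units of 6 degrees (1.0 is 6 degrees), then the opening, from 0 (shut) to 1 (fully open). In form: [tx, ty, tz, ax, ay, az, fingers, tx, ty, tz, ax, ay, az, fingers, ...]. A call has 1 to 10 rows; each row shifts and turns the commanded pose from where the row before left it, along the tool's axes as they then stand; what a row does not reach is not made up. A row lasts 1/8 s, in which the tool goes at most 62.5 mm and 10.7 degrees, less where a joint would pass 70% of its speed; a pose out of reach is approached as far as the arm can. A call is refused whole if a number of a shift passes 1 or a number of a turn 1, either way. A call with a gripper value outside its range is refused whole. The fingers move at their own pace and stop on an object; "squeeze" is the grip in N (left out, the last holds). Time passes only in rows, so rows that do not move let the fingers close. It gives the time, the measured TCP pose, the force and the opening at its end, in the units of the state.
- bot.read_state(): the state, without advancing time (a new reading comes with each control period).
- bot.read_camera(name): name is "scene" or "side" or "wrist"; returns a dict with "img" (420x560x3 uint8, red, green, blue), "camera_matrix" (3x3 intrinsics, pixels), "pose" (4x4, takes a point from camera to world coordinates); the wrist camera has in their place "T_tool_cam" (4x4, takes a point from camera to tool coordinates, whose origin is the TCP and whose axes are the tool frame's). Camera axes: x right, y down, z forward; pixel columns grow to the right and rows downward; lengths in m; the calibration is good to about 2 mm. A picture is of the moment at which its call begins: read the wrist's pose just before it. There is no depth.
- bot.finish_job(): hands the job in, once; it reports no verdict.
The state is a dict: "time": time; "q": joint angles; "joint_vel": joint speeds; "joint_torque": joint torques, N m; "tool_pos": TCP position; "tcp_rot": TCP orientation; "wrist_force": force on the tool from outside, world axes, zero at the start; "torque": the same for the moment, N m; "width": opening from 0.0 (shut) to 1.0 (fully open).
Only numpy, scipy, OpenCV 4.12 (cv2) and the standard library are available. Lean on these libraries where they do the work, as an engineer would, in place of code of your own. Each camera call takes 0.05 s, during which the arm holds its last target.

## Working session

There is one attempt and no reset: what is moved stays moved. The work goes in short steps, Python scripts to look and compute and a tool call to move; the robot and the scene stay as the last step left them, time stands still between calls to the robot, and variables do not carry over. Pictures are saved under pics/ and viewed, and the job is handed in when it is done.

Besides the shell and the picture viewer there is one more tool, called after ">>>" as name(argument=value, ...), one argument or row to a line, values as JSON. arm_command: Moves the arm, as the interface text tells. Its arguments: {"type":"object","properties":{"steps":{"type":"array","items":{"type":"number"}},"squeeze":{"type":"number"}},"required":["steps"]}

```bash
mkdir -p pics
python3 - <<'E'
from workcell import bot
import cv2,numpy as np
s=bot.read_state();print(s)
for n in ("scene","side","wrist"):
    c=bot.read_camera(n);cv2.imwrite(f"pics/{n}0.png",c["img"][:,:,::-1]);print(n,c["camera_matrix"].tolist(),np.round(c.get("pose",c.get("T_tool_cam")),4).tolist())
E
```

```text
{'time': 0.0, 'q': array([-1.38589821e+00,  2.64781680e-01,  1.60540570e+00,  2.55465842e-05,
        1.27371627e+00, -3.69168458e-02]), 'joint_vel': array([ 0.00092918,  0.00113266,  0.00042866,  0.00028641, -0.00023691,
       -0.00028808]), 'joint_torque': array([-6.74696412e-05, -5.15110195e+01, -3.67316294e+01, -5.06382585e-04,
        1.29071155e-02,  1.12960922e-05]), 'tool_pos': array([ 0.14836276, -0.65775436,  0.24392567]), 'tcp_rot': array([-2.45246161,  1.96097802,  0.00272323]), 'wrist_force': array([ 0.20385377, -0.41413592, -0.56588883]), 'torque': array([-0.04680566, -0.05386358, -0.03532387]), 'width': 0.9990722446031824}
scene [[401.8868005766081, 0.0, 279.1859392363694], [0.0, 401.8868005766081, 209.66494577567514], [0.0, 0.0, 1.0]] [[-0.8754, -0.2776, 0.3957, 0.1275], [-0.4832, 0.5203, -0.7041, 0.7224], [-0.0104, -0.8076, -0.5896, 0.6923], [0.0, 0.0, 0.0, 1.0]]
side [[401.6483887536058, 0.0, 280.65877112268475], [0.0, 401.6483887536058, 208.51534109072236], [0.0, 0.0, 1.0]] [[0.9582, -0.1312, 0.2544, 0.3054], [-0.2854, -0.3713, 0.8835, -0.8752], [-0.0215, -0.9192, -0.3932, 0.4322], [0.0, 0.0, 0.0, 1.0]]
wrist [[310.5192224530778, 0.0, 277.71737835782346], [0.0, 310.5192224530778, 212.73739845156118], [0.0, 0.0, 1.0]] [[1.0, -0.0004, 0.0003, -0.0], [0.0003, 0.9557, 0.2945, -0.0748], [-0.0004, -0.2945, 0.9557, -0.1291], [0.0, 0.0, 0.0, 1.0]]
```

View pics/scene0.png

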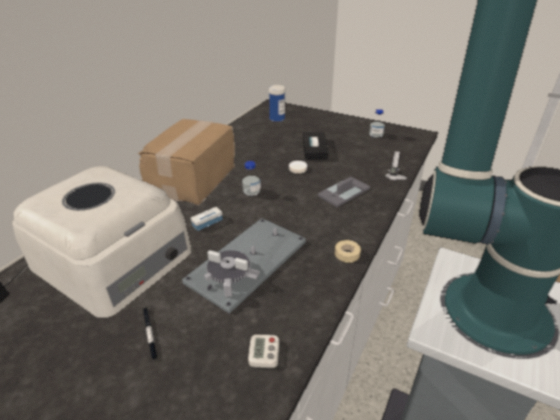

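View pics/side0.png

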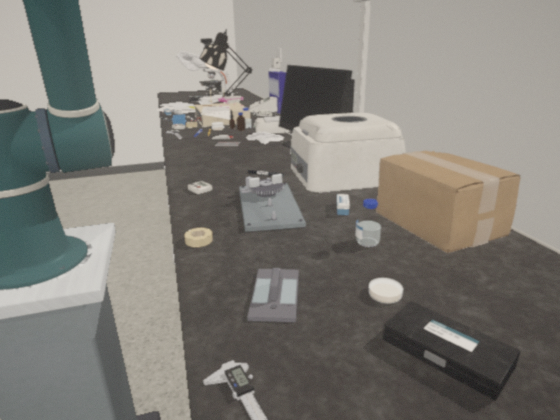

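View pics/wrist0.png

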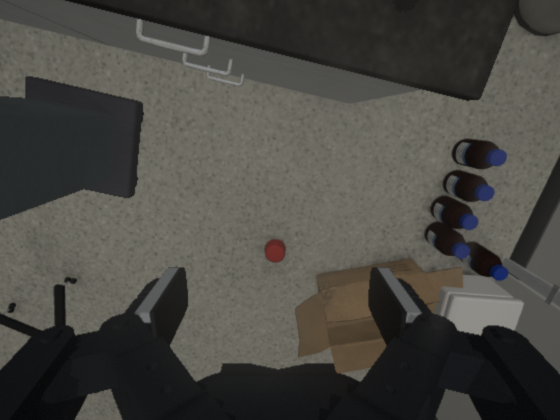

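Run:
```python
import cv2,numpy as np
a=cv2.imread("pics/scene0.png");b=cv2.imread("pics/side0.png")
cv2.imwrite("pics/c1.png",cv2.resize(a[210:310,180:315],None,fx=5.9,fy=5.9,interpolation=cv2.INTER_CUBIC))
cv2.imwrite("pics/c2.png",cv2.resize(b[160:330,220:330],None,fx=3.5*1,fy=3.5,interpolation=cv2.INTER_CUBIC))
```

```text
(no output)
```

View pics/c1.png

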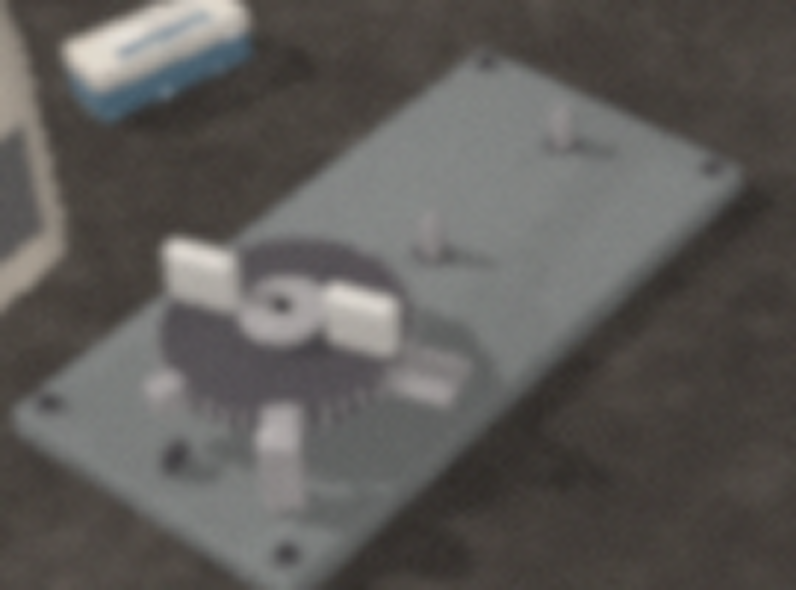

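View pics/c2.png

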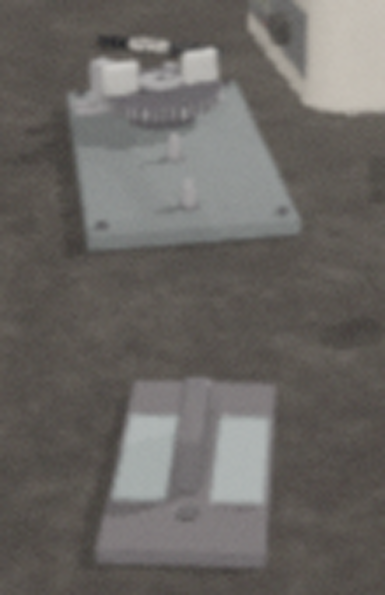

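```bash
cat > h.py <<'E'
import numpy as np,cv2
from scipy.spatial.transform import Rotation as R
from scipy.optimize import least_squares
def ray(K,P,uv):
    d=P[:3,:3]@np.linalg.inv(K)@np.array([uv[0],uv[1],1.]);return P[:3,3],d/np.linalg.norm(d)
def onz(K,P,uv,z):
    o,d=ray(K,P,uv);return o+d*(z-o[2])/d[2]
def proj(K,P,X):
    X=np.atleast_2d(X);c=(X-P[:3,3])@P[:3,:3];p=c@K.T;return p[:,:2]/p[:,2:]
def wristP(s,c):
    T=np.eye(4);T[:3,:3]=R.from_rotvec(s["tcp_rot"]).as_matrix();T[:3,3]=s["tool_pos"];return T@c["T_tool_cam"]
def snap(bot,name,fn):
    s=bot.read_state();c=bot.read_camera(name);cv2.imwrite(fn,c["img"][:,:,::-1])
    P=wristP(s,c) if name=="wrist" else c["pose"]
    np.savez(fn[:-4]+".npz",K=c["camera_matrix"],P=P);return s,c["camera_matrix"],P
def load(fn):
    d=np.load(fn[:-4]+".npz");return d["K"],d["P"]
E
python3 - <<'E'
from workcell import bot
from h import *
s,K1,P1=snap(bot,"scene","pics/scene1.png")
s,K2,P2=snap(bot,"side","pics/side1.png")
u1=lambda x,y:(180+(x+.5)/5.9-.5,210+(y+.5)/5.9-.5)
u2=lambda x,y:(220+(x+.5)/3.5-.5,160+(y+.5)/3.5-.5)
for n,p,z in [("pa",(562,105),.034),("pb",(432,215),.034),("hub",(282,297),.0495),("c+-",(487,48),.014),("c--",(745,168),.014),("c++",(15,412),.014),("tongue",(430,372),.04)]:
    print(n,onz(K1,P1,u1(*p),z).round(4))
for n,p,z in [("pa",(190,182),.034),("pb",(174,137),.034),("hub",(160,76),.0495),("c+-",(301,228),.014),("c--",(88,240),.014),
 ("t1",(135,382),.008),("t2",(275,382),.008),("t3",(267,560),.008),("t4",(97,558),.008),("hole",(188,513),.008)]:
    print("side",n,onz(K2,P2,u2(*p),z).round(4))
for n,p in [("bottle",(368,243)),("petri",(385,292)),("timer",(200,188)),("carton",(343,212)),("tape",(199,238)),("caliper",(240,385)),("box",(390,350))]:
    print(n,onz(K2,P2,p,0).round(3))
E
```

```text
pa [0.5413 0.0105 0.034 ]
pb [0.5532 0.1005 0.034 ]
hub [0.5694 0.1845 0.0495]
c+- [ 0.6063 -0.032   0.014 ]
c-- [ 0.4607 -0.0105  0.014 ]
c++ [0.6488 0.2587 0.014 ]
tongue [0.5017 0.184  0.04  ]
side pa [0.5416 0.0062 0.034 ]
side pb [0.5533 0.0931 0.034 ]
side hub [0.5681 0.1904 0.0495]
side c+- [ 0.6043 -0.0512  0.014 ]
side c-- [ 0.461  -0.0215  0.014 ]
side t1 [ 0.4504 -0.1998  0.008 ]
side t2 [ 0.5259 -0.2252  0.008 ]
side t3 [ 0.4719 -0.3714  0.008 ]
side t4 [ 0.3968 -0.3453  0.008 ]
side hole [ 0.4465 -0.3258  0.008 ]
bottle [ 0.715 -0.159  0.   ]
petri [ 0.654 -0.339  0.   ]
timer [0.392 0.338 0.   ]
carton [0.735 0.018 0.   ]
tape [ 0.353 -0.009  0.   ]
caliper [ 0.36  -0.468  0.   ]
box [ 0.586 -0.472  0.   ]
```

```bash
cat >> h.py <<'E'
def tgt(x,y,z,yaw):
    # tool down, tool x at world angle yaw
    X=np.array([np.cos(yaw),np.sin(yaw),0]);Z=np.array([0,0,-1.]);return np.column_stack([X,np.cross(Z,X),Z]),np.array([x,y,z])
def delta(s,x,y,z,yaw):
    R0=R.from_rotvec(s["tcp_rot"]).as_matrix();p=s["tool_pos"]
    Rt,pt=tgt(x,y,z,yaw)
    r=R.from_matrix(R0.T@Rt).as_rotvec()
    print("rot units (6deg)",(np.degrees(r)/6).round(3),"shift now-frame",(R0.T@(pt-p)/.03).round(3),"shift target-frame",(Rt.T@(pt-p)/.03).round(3))
E
python3 - <<'E'
from workcell import bot
from h import *
s=bot.read_state();R0=R.from_rotvec(s["tcp_rot"]).as_matrix();print(R0.round(3),np.degrees(np.arctan2(R0[1,0],R0[0,0])))
for yw in (-20,160):
  delta(s,.461,-.285,.22,np.radians(yw))
E
```

```text
[[ 0.22  -0.976 -0.   ]
 [-0.976 -0.22   0.001]
 [-0.001 -0.    -1.   ]] -77.29536904736138
rot units (6deg) [-6.000e-03  9.000e-03 -9.549e+00] shift now-frame [ -9.841 -12.9     0.832] shift target-frame [  5.537 -15.252   0.82 ]
rot units (6deg) [1.1000e-02 7.0000e-03 2.0451e+01] shift now-frame [ -9.841 -12.9     0.832] shift target-frame [-5.537 15.252  0.82 ]
```

```bash
cat >> h.py <<'E'
def rows(s,x,y,z,yaw,n,f):
    R0=R.from_rotvec(s["tcp_rot"]).as_matrix();p=s["tool_pos"].copy()
    Rt,pt=tgt(x,y,z,yaw);Rc=R.from_matrix(R0);out=[]
    for i in range(n):
        rv=R.from_matrix(Rc.as_matrix().T@Rt).as_rotvec()/(n-i);d=Rc.as_matrix().T@(pt-p)/(n-i)
        a=np.round(d/.03,2);b=np.round(np.degrees(rv)/6,2);out+=list(a)+list(b)+[f]
        p=p+Rc.as_matrix()@(a*.03);Rc=Rc*R.from_rotvec(np.radians(b*6))
        if (i+1)%10==0 or i==n-1: print(np.array(out).tolist());out=[]
E
python3 - <<'E'
from workcell import bot
from h import *
s=bot.read_state()
rows(s,.461,-.285,.22,np.radians(-20),20,1)
E
```

```text
[-0.49, -0.65, 0.04, -0.0, 0.0, -0.48, 1.0, -0.46, -0.67, 0.04, -0.0, 0.0, -0.48, 1.0, -0.42, -0.69, 0.04, -0.0, 0.0, -0.48, 1.0, -0.39, -0.71, 0.04, -0.0, 0.0, -0.48, 1.0, -0.35, -0.73, 0.04, -0.0, 0.0, -0.48, 1.0, -0.32, -0.75, 0.04, -0.0, 0.0, -0.48, 1.0, -0.28, -0.76, 0.04, -0.0, 0.0, -0.48, 1.0, -0.24, -0.77, 0.04, -0.0, 0.0, -0.48, 1.0, -0.2, -0.79, 0.04, -0.0, 0.0, -0.48, 1.0, -0.16, -0.8, 0.04, -0.0, 0.0, -0.48, 1.0]
[-0.12, -0.8, 0.04, -0.0, 0.0, -0.47, 1.0, -0.08, -0.81, 0.04, -0.0, 0.0, -0.48, 1.0, -0.04, -0.81, 0.04, -0.0, 0.0, -0.47, 1.0, -0.0, -0.81, 0.04, -0.0, 0.0, -0.48, 1.0, 0.04, -0.81, 0.05, -0.0, 0.0, -0.47, 1.0, 0.08, -0.81, 0.04, -0.0, 0.0, -0.48, 1.0, 0.12, -0.8, 0.05, -0.0, 0.0, -0.47, 1.0, 0.16, -0.79, 0.04, -0.0, 0.0, -0.48, 1.0, 0.2, -0.79, 0.05, -0.0, 0.0, -0.47, 1.0, 0.23, -0.78, 0.04, -0.01, 0.01, -0.48, 1.0]
```

>>> arm_command(
  steps=[-0.49, -0.65, 0.04, 0, 0, -0.48, 1, -0.46, -0.67, 0.04, 0, 0, -0.48, 1, -0.42, -0.69, 0.04, 0, 0, -0.48, 1, -0.39, -0.71, 0.04, 0, 0, -0.48, 1, -0.35, -0.73, 0.04, 0, 0, -0.48, 1, -0.32, -0.75, 0.04, 0, 0, -0.48, 1, -0.28, -0.76, 0.04, 0, 0, -0.48, 1, -0.24, -0.77, 0.04, 0, 0, -0.48, 1, -0.2, -0.79, 0.04, 0, 0, -0.48, 1, -0.16, -0.8, 0.04, 0, 0, -0.48, 1],
)

```text
time: 1.5
tool_pos: [0.3059, -0.4706, 0.2332]
tcp_rot: [2.867, -1.285, 0.0]
wrist_force: [0.6, -0.7, -0.2]
width: 1.002
```

>>> arm_command(
  steps=[-0.12, -0.8, 0.04, 0, 0, -0.48, 1, -0.08, -0.81, 0.04, 0, 0, -0.48, 1, -0.04, -0.81, 0.04, 0, 0, -0.48, 1, 0, -0.81, 0.04, 0, 0, -0.48, 1, 0.04, -0.81, 0.04, 0, 0, -0.47, 1, 0.08, -0.81, 0.04, 0, 0, -0.48, 1, 0.12, -0.8, 0.04, 0, 0, -0.47, 1, 0.16, -0.79, 0.04, 0, 0, -0.48, 1, 0.2, -0.79, 0.04, 0, 0, -0.47, 1, 0.23, -0.78, 0.04, 0, 0, -0.48, 1],
)

```text
time: 2.75
tool_pos: [0.4614, -0.2836, 0.2213]
tcp_rot: [3.095, -0.537, 0.0]
wrist_force: [-0.4, 0.9, 0.6]
width: 1.003
```

Run:
```python
from workcell import bot
from h import *
s,K,P=snap(bot,"wrist","pics/w2.png");print(s["time"],s["tool_pos"],s["q"].round(3),abs(s["joint_vel"]).max(),s["wrist_force"])
```

```text
2.75 [ 0.46137271 -0.28355204  0.22126431] [-0.597  0.028  1.917  0.     1.196 -0.254] 0.3604556175567531 [-0.37610933  0.91073476  0.55631291]
```

View pics/w2.png

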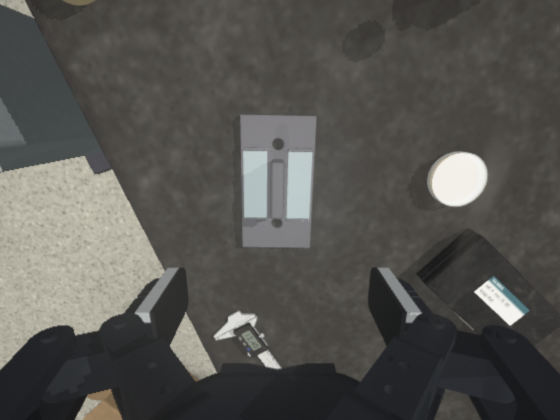

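Run:
```python
from workcell import bot
from h import *
s,K,P=snap(bot,"wrist","pics/w3.png");print(s["time"],s["tool_pos"],abs(s["joint_vel"]).max())
im=cv2.imread("pics/w3.png")[105:260,225:335]
cv2.imwrite("pics/w3c.png",cv2.resize(im,None,fx=3.8,fy=3.8,interpolation=cv2.INTER_CUBIC))
```

```text
2.8 [ 0.46284757 -0.28149539  0.22109691] 0.03265807821808616
```

View pics/w3c.png

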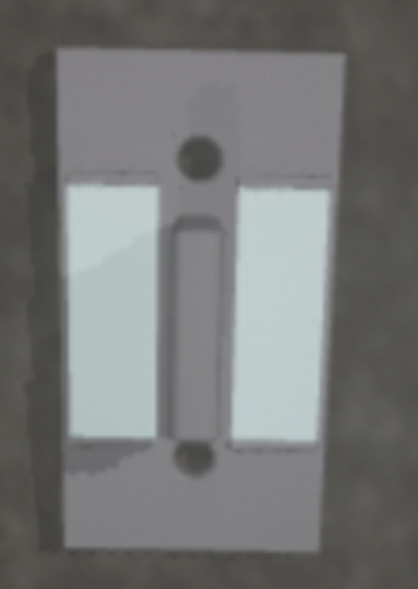

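Run:
```python
from workcell import bot
from h import *
K,P=load("pics/w3.png")
u=lambda x,y:(225+(x+.5)/3.8-.5,105+(y+.5)/3.8-.5)
obs=[((57,48),(40,75,8)),((345,53),(-40,75,8)),((320,551),(-40,-75,8)),((64,547),(40,-75,8)),((199,158),(0,45,8)),((194,458),(0,-45,8)),((178,231),(7,30,40)),((219,231),(-7,30,40)),((216,439),(-7,-30,40)),((176,439),(7,-30,40))]
uv=np.array([u(*o[0]) for o in obs]);L=np.array([o[1] for o in obs])/1000
for sg in (0,np.pi):
  def f(q):
    c,s_=np.cos(q[2]),np.sin(q[2]);X=np.c_[c*L[:,0]-s_*L[:,1]+q[0],s_*L[:,0]+c*L[:,1]+q[1],L[:,2]+0]
    return (proj(K,P,X)-uv).ravel()
  r=least_squares(f,[.46,-.285,np.radians(-20)+sg]);print(r.x,np.degrees(r.x[2]),r.cost);print(r.fun.reshape(-1,2).round(2).tolist())
s=bot.read_state()
```

```text
[ 0.46097777 -0.28209065 -0.3593995 ] -20.592074591004547 10557.447884885905
[[75.91, 2.04], [-75.69, -0.71], [-66.9, -0.58], [67.34, 1.57], [0.16, 1.31], [0.13, 0.77], [12.4, 0.44], [-12.41, 0.19], [-12.22, 2.34], [11.57, 2.57]]
[ 0.4609777  -0.28209062  5.92373373] 339.40494151322474 10557.447885029565
[[75.91, 2.04], [-75.69, -0.71], [-66.9, -0.58], [67.34, 1.57], [0.16, 1.31], [0.12, 0.77], [12.4, 0.44], [-12.41, 0.19], [-12.23, 2.34], [11.56, 2.57]]
```

Run:
```python
from workcell import bot
from h import *
K,P=load("pics/w3.png")
u=lambda x,y:(225+(x+.5)/3.8-.5,105+(y+.5)/3.8-.5)
obs=[((57,48),(40,75,8)),((345,53),(-40,75,8)),((320,551),(-40,-75,8)),((64,547),(40,-75,8)),((199,158),(0,45,8)),((194,458),(0,-45,8)),((178,231),(7,30,40)),((219,231),(-7,30,40)),((216,439),(-7,-30,40)),((176,439),(7,-30,40))]
uv=np.array([u(*o[0]) for o in obs]);L=np.array([o[1] for o in obs])/1000*[-1,1,1]
def f(q):
    c,s_=np.cos(q[2]),np.sin(q[2]);X=np.c_[c*L[:,0]-s_*L[:,1]+q[0],s_*L[:,0]+c*L[:,1]+q[1],L[:,2]+0]
    return (proj(K,P,X)-uv).ravel()
r=least_squares(f,[.46,-.285,np.radians(-20)]);print(r.x,np.degrees(r.x[2]),r.cost);print(r.fun.reshape(-1,2).round(2).tolist())
s=bot.read_state()
print(s["tool_pos"])
x,y,t=r.x
rows(s,x,y,.2,t,1,1)
# straight down grasp
for z in (.021,.025,.03): delta(s,x,y,z,t)
```

```text
[ 0.46131918 -0.28107001 -0.3589576 ] -20.566755292619312 7.909690051923299
[[0.01, -0.44], [0.11, -0.36], [0.01, -0.33], [0.45, -0.35], [0.13, 0.3], [0.12, -0.1], [-1.66, -0.89], [1.58, -0.64], [1.04, 1.6], [-1.71, 1.38]]
[ 0.46187735 -0.28272124  0.22111082]
[-0.04, -0.05, 0.7, -0.01, -0.0, 0.16, 1.0]
rot units (6deg) [-0.007 -0.     0.156] shift now-frame [-0.036 -0.04   6.67 ] shift target-frame [-0.037 -0.045  6.67 ]
rot units (6deg) [-0.007 -0.     0.156] shift now-frame [-0.036 -0.04   6.537] shift target-frame [-0.037 -0.045  6.537]
rot units (6deg) [-0.007 -0.     0.156] shift now-frame [-0.036 -0.041  6.37 ] shift target-frame [-0.037 -0.045  6.37 ]
```

>>> arm_command(
  steps=[-0.04, -0.04, 0.9, 0, 0, 0.16, 0.5, 0, 0, 0.9, 0, 0, 0, 0.5, 0, 0, 0.9, 0, 0, 0, 0.5, 0, 0, 0.9, 0, 0, 0, 0.5, 0, 0, 0.9, 0, 0, 0, 0.5, 0, 0, 0.9, 0, 0, 0, 0.5, 0, 0, 0.6, 0, 0, 0, 0.5, 0, 0, 0.4, 0, 0, 0, 0.5, 0, 0, 0, 0, 0, 0, 0.5],
)

```text
time: 3.98
tool_pos: [0.4595, -0.2832, 0.0286]
tcp_rot: [-3.089, 0.568, 0.002]
wrist_force: [0.4, 0.4, -0.2]
width: 0.501
```

Run:
```python
from workcell import bot
from h import *
s,K,P=snap(bot,"wrist","pics/w4.png");print(s["time"],s["tool_pos"],s["wrist_force"])
delta(s,.46132,-.28107,.026,-.35896)
```

```text
3.975 [ 0.45954366 -0.28316461  0.02864197] [ 0.40594985  0.44690796 -0.22350276]
rot units (6deg) [-0.003  0.014 -0.044] shift now-frame [ 0.031 -0.086  0.088] shift target-frame [ 0.031 -0.086  0.088]
```

View pics/w4.png

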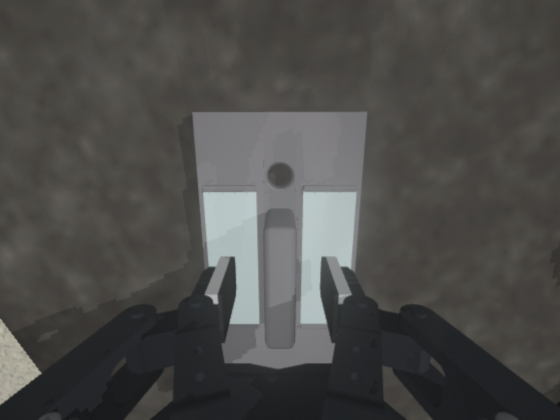

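>>> arm_command(
  steps=[0.02, -0.08, 0.08, 0, 0, -0.04, 0.5, 0, 0, 0, 0, 0, 0, 0, 0, 0, 0, 0, 0, 0, 0, 0, 0, 0, 0, 0, 0, 0, 0, 0, 0, 0, 0, 0, 0],
  squeeze=60,
)

```text
time: 4.65
tool_pos: [0.4619, -0.2816, 0.0276]
tcp_rot: [3.091, -0.562, 0.002]
wrist_force: [-0.6, 1.4, 5.8]
width: 0.152
```

>>> arm_command(
  steps=[0, 0, -0.2, 0, 0, 0, 0, 0, 0, -0.5, 0, 0, 0, 0, 0, 0, -0.9, 0, 0, 0, 0, 0, 0, -0.9, 0, 0, 0, 0, 0, 0, -0.6, 0, 0, 0, 0, 0, 0, 0, 0, 0, 0, 0],
)

```text
time: 5.4
tool_pos: [0.4626, -0.2822, 0.1218]
tcp_rot: [3.089, -0.561, 0.006]
wrist_force: [0.7, -0.8, -4.2]
width: 0.153
```

Run:
```python
from workcell import bot
from h import *
s,K,P=snap(bot,"wrist","pics/w5.png");print(s["time"],s["tool_pos"],s["wrist_force"],s["width"])
R0=R.from_rotvec(s["tcp_rot"]).as_matrix();print(R0.round(4))
```

```text
5.4 [ 0.4625949  -0.28216096  0.12182577] [ 0.66130143 -0.84795643 -4.20968572] 0.15264744022471555
[[ 9.361e-01 -3.518e-01  3.300e-03]
 [-3.518e-01 -9.361e-01 -2.200e-03]
 [ 3.800e-03  9.000e-04 -1.000e+00]]
```

View pics/w5.png

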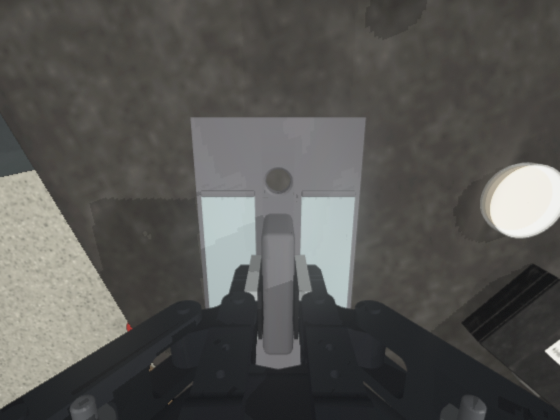

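Run:
```python
from workcell import bot
from h import *
s=bot.read_state();print(s["tool_pos"])
rows(s,.53,-.10,.29,np.radians(-8.5),10,0)
im=cv2.imread("pics/w5.png")[100:220,180:380]
cv2.imwrite("pics/w5c.png",cv2.resize(im,None,fx=4,fy=4,interpolation=cv2.INTER_CUBIC))
```

```text
[ 0.4616517  -0.28152379  0.12037207]
[0.0, -0.65, -0.57, 0.0, -0.0, -0.2, 0.0, 0.01, -0.65, -0.57, 0.0, -0.0, -0.2, 0.0, 0.03, -0.64, -0.56, 0.0, -0.0, -0.2, 0.0, 0.04, -0.64, -0.57, 0.0, -0.0, -0.2, 0.0, 0.06, -0.64, -0.56, 0.0, -0.0, -0.2, 0.0, 0.07, -0.64, -0.57, 0.0, -0.0, -0.2, 0.0, 0.08, -0.64, -0.56, 0.0, -0.0, -0.2, 0.0, 0.1, -0.64, -0.57, 0.0, -0.0, -0.21, 0.0, 0.11, -0.64, -0.56, 0.0, -0.01, -0.2, 0.0, 0.12, -0.64, -0.57, 0.0, -0.0, -0.21, 0.0]
```

View pics/w5c.png

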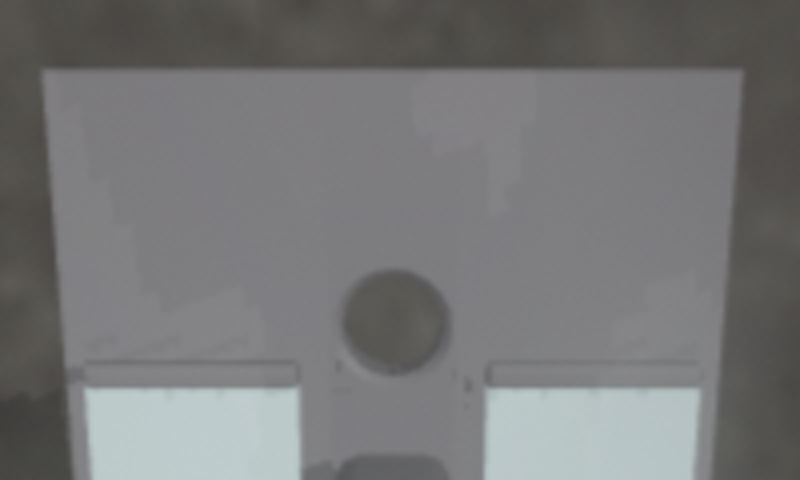

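>>> arm_command(
  steps=[0, -0.65, -0.57, 0, 0, -0.2, 0, 0.01, -0.65, -0.57, 0, 0, -0.2, 0, 0.03, -0.64, -0.57, 0, 0, -0.2, 0, 0.04, -0.64, -0.57, 0, 0, -0.2, 0, 0.06, -0.64, -0.56, 0, 0, -0.2, 0, 0.07, -0.64, -0.57, 0, 0, -0.2, 0, 0.08, -0.64, -0.56, 0, 0, -0.2, 0, 0.1, -0.64, -0.57, 0, 0, -0.2, 0, 0.11, -0.64, -0.56, 0, 0, -0.2, 0, 0.12, -0.64, -0.57, 0, 0, -0.2, 0],
)

```text
time: 6.7
tool_pos: [0.5304, -0.0988, 0.291]
tcp_rot: [-3.133, 0.233, 0.0]
wrist_force: [0.3, -1.6, -3.1]
width: 0.149
```

>>> arm_command(
  steps=[0, 0, 0, 0, 0, 0, 0, 0, 0, 0, 0, 0, 0, 0],
)

```text
time: 6.95
tool_pos: [0.5297, -0.1, 0.2896]
tcp_rot: [3.132, -0.235, -0.001]
wrist_force: [0.5, -0.5, -4.2]
width: 0.151
```

```bash
cat > trayfit.py <<'E'
from h import *
def fit(c1,c2,h,K,T):
    uv=np.array([c1,c2,h])
    def f(q):
        x,y,a,z=q;L=np.array([[-.04,-.075],[.04,-.075],[0,-.045]])
        c,s_=np.cos(a),np.sin(a)
        X=np.c_[c*L[:,0]-s_*L[:,1]+x,s_*L[:,0]+c*L[:,1]+y,np.full(3,z)]
        return (proj(K,T,X)-uv).ravel()
    r=least_squares(f,[0,0,0,.018]);return r.x,r.fun
E
python3 - <<'E'
from workcell import bot
from trayfit import *
u=lambda x,y:(180+(x+.5)/4-.5,100+(y+.5)/4-.5)
s=bot.read_state();c=bot.read_camera("wrist");print(s["tool_pos"],s["wrist_force"],abs(s["joint_vel"]).max())
cv2.imwrite("pics/w6.png",c["img"][:,:,::-1]);np.savez("pics/w6.npz",K=c["camera_matrix"],P=wristP(s,c));np.save("T.npy",c["T_tool_cam"])
print(fit(u(43,69),u(744,69),u(395,321),c["camera_matrix"],c["T_tool_cam"]))
E
```

```text
[ 0.52972861 -0.09997752  0.28960141] [ 0.51901913 -0.50971474 -4.18553331] 0.01847271710234021
(array([-8.38157202e-05, -2.22145614e-04, -5.39815860e-04,  1.99665494e-02]), array([ 0.47509079, -0.41357147, -0.24499696, -0.56017977, -0.24428106,
        1.03422456]))
```

View pics/w6.png

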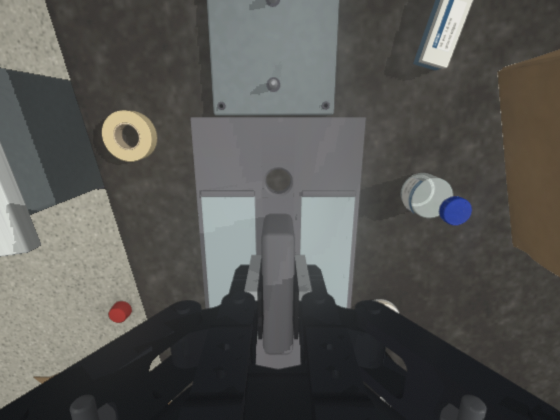

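>>> arm_command(
  steps=[0, -0.65, 0, 0, 0, 0, 0, 0, -0.6, 0, 0, 0, 0, 0, 0, 0, 0, 0, 0, 0, 0, 0, 0, 0, 0, 0, 0, 0],
)

```text
time: 7.5
tool_pos: [0.5355, -0.0626, 0.2899]
tcp_rot: [3.132, -0.234, -0.0]
wrist_force: [-0.5, 0.6, -3.9]
width: 0.149
```

Run:
```python
from workcell import bot
from h import *
s,K,P=snap(bot,"wrist","pics/w7.png");print(s["time"],s["tool_pos"],s["wrist_force"],abs(s["joint_vel"]).max())
im=cv2.imread("pics/w7.png")[0:120,180:380]
cv2.imwrite("pics/w7c.png",cv2.resize(im,None,fx=4,fy=4,interpolation=cv2.INTER_CUBIC))
im=cv2.imread("pics/w6.png")[0:120,180:380]
cv2.imwrite("pics/w6c.png",cv2.resize(im,None,fx=4,fy=4,interpolation=cv2.INTER_CUBIC))
```

```text
7.5 [ 0.5355358  -0.06263198  0.28986769] [-0.52820413  0.57711928 -3.9200231 ] 0.009934075854025705
```

View pics/w7c.png

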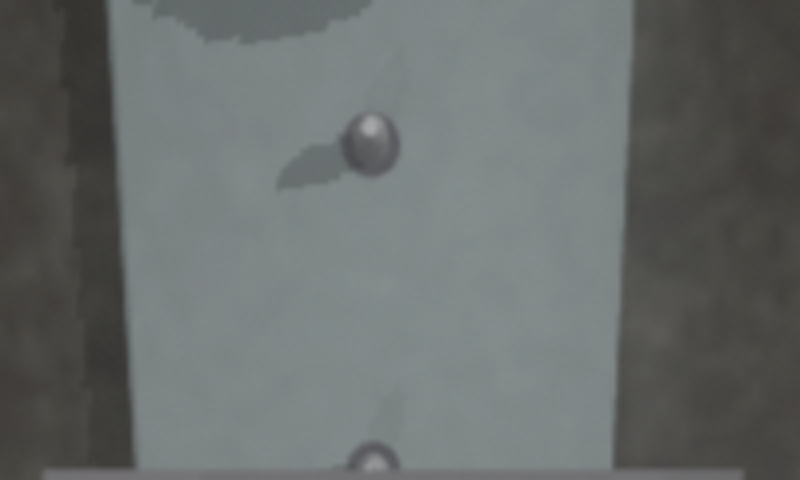

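View pics/w6c.png

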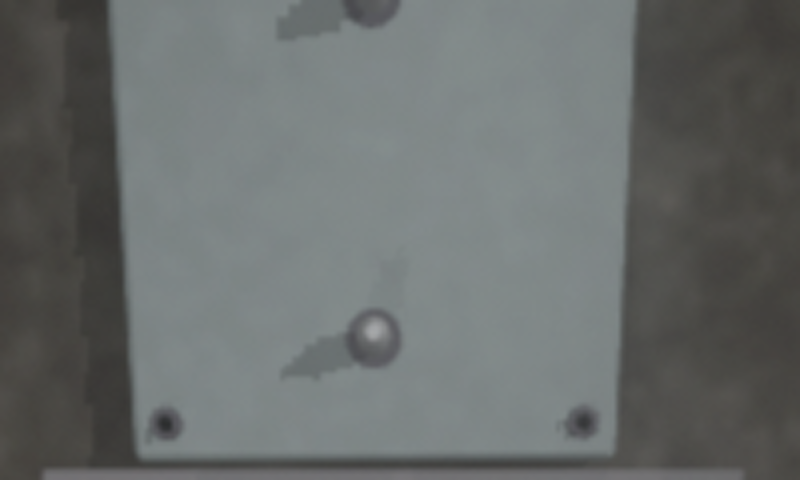

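Run:
```python
from h import *
u=lambda x,y:(180+(x+.5)/4-.5,(y+.5)/4-.5)
W={k:load(f"pics/{k}.png") for k in("w6","w7")}
def q(k,x,y,z): return onz(*W[k],u(x,y),z)
pa6=q("w6",376,331,.034);pb7=q("w7",371,126,.034);pa7=q("w7",375,459,.034);pb6=None
print(pa6,pa7,pb7)
for k,n,x,lo,hi in(("w6","a",374,368,308),("w7","b",371,177,109),("w7","a",374,None,441)):
    up=q(k,x,hi,.028)
    print(n,"hi",up, "lo",q(k,x,lo,.014) if lo else None)
L0,L1=q("w7",109,0,.014),q("w7",135,468,.014);R0,R1=q("w7",633,0,.014),q("w7",613,468,.014)
for a,b in((L0,L1),(R0,R1)): d=a-b;print("edge yaw",np.degrees(np.arctan2(-d[0],d[1])),a,b)
c1,c2=q("w6",138,458,.014),q("w6",615,455,.014);print(c1,c2,np.linalg.norm(c1-c2),np.degrees(np.arctan2(c2[1]-c1[1],c2[0]-c1[0])))
```

```text
[0.54131241 0.01237301 0.034     ] [0.54161835 0.01515977 0.034     ] [0.55385959 0.10151156 0.034     ]
a hi [0.54169309 0.01915995 0.028     ] lo [0.53914393 0.00413941 0.014     ]
b hi [0.55461958 0.10705357 0.028     ] lo [0.55221471 0.0931344  0.014     ]
a hi [0.54203144 0.02032769 0.028     ] lo None
edge yaw -8.723702250083226 [0.48613748 0.14823952 0.014     ] [0.46704649 0.02382361 0.014     ]
edge yaw -8.115437547725051 [0.63201274 0.12627783 0.014     ] [0.61424593 0.00168239 0.014     ]
[ 0.4626633  -0.01072177  0.014     ] [ 0.60920293 -0.03193084  0.014     ] 0.1480664939488089 -8.235383271880158
```

Run:
```python
from workcell import bot
from h import *
s=bot.read_state()
rows(s,.5473,.0562,.072,np.radians(-8.35),9,0)
```

```text
[-0.02, -0.44, 0.81, 0.0, 0.0, -0.0, 0.0, -0.02, -0.44, 0.81, 0.0, 0.0, -0.0, 0.0, -0.02, -0.44, 0.81, 0.0, 0.0, -0.01, 0.0, -0.02, -0.44, 0.81, 0.0, 0.0, -0.0, 0.0, -0.02, -0.45, 0.8, 0.0, 0.0, -0.01, 0.0, -0.02, -0.44, 0.81, 0.0, 0.0, -0.0, 0.0, -0.03, -0.45, 0.8, 0.0, 0.0, -0.01, 0.0, -0.02, -0.44, 0.81, 0.0, 0.0, -0.0, 0.0, -0.03, -0.45, 0.8, 0.0, 0.0, -0.01, 0.0]
```

Go horizontally first, then down.

>>> arm_command(
  steps=[-0.04, -0.9, 0.5, 0, 0, -0.02, 0, -0.04, -0.9, 0.7, 0, 0, -0.02, 0, -0.04, -0.9, 0.9, 0, 0, 0, 0, -0.04, -0.9, 0.9, 0, 0, 0, 0, -0.04, -0.4, 0.9, 0, 0, 0, 0, 0, 0, 0.9, 0, 0, 0, 0, 0, 0, 0.9, 0, 0, 0, 0, 0, 0, 0.9, 0, 0, 0, 0, 0, 0, 0.6, 0, 0, 0, 0, 0, 0, 0, 0, 0, 0, 0],
)

```text
time: 8.8
tool_pos: [0.5459, 0.0563, 0.0724]
tcp_rot: [3.133, -0.229, -0.006]
wrist_force: [0.4, 0.0, -3.6]
width: 0.154
```

Run:
```python
from workcell import bot
from h import *
s,K,P=snap(bot,"wrist","pics/w8.png");print(s["time"],s["tool_pos"],s["wrist_force"],abs(s["joint_vel"]).max())
delta(s,.5473,.0562,.072,np.radians(-8.35))
snap(bot,"side","pics/s8.png")
a=cv2.imread("pics/s8.png")[140:250,210:330]
cv2.imwrite("pics/s8c.png",cv2.resize(a,None,fx=5,fy=5,interpolation=cv2.INTER_CUBIC))
```

```text
8.8 [0.54590253 0.05629246 0.07242775] [ 0.35330106  0.01629267 -3.63421234] 0.03170396507339823
rot units (6deg) [ 0.007  0.033 -0.004] shift now-frame [ 0.047 -0.004  0.014] shift target-frame [ 0.047 -0.004  0.014]
```

View pics/w8.png

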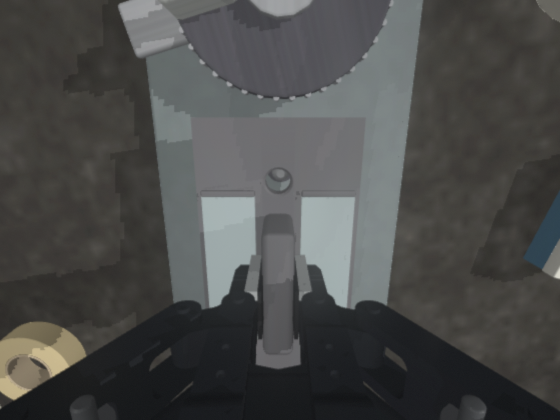

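View pics/s8c.png

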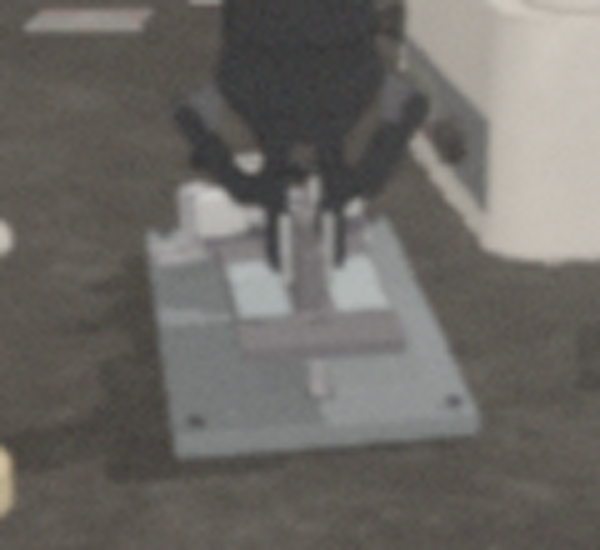

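Run:
```python
import cv2
a=cv2.imread("pics/w8.png")[140:220,240:320]
cv2.imwrite("pics/w8c.png",cv2.resize(a,None,fx=7,fy=7,interpolation=cv2.INTER_CUBIC))
```

```text
(no output)
```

View pics/w8c.png

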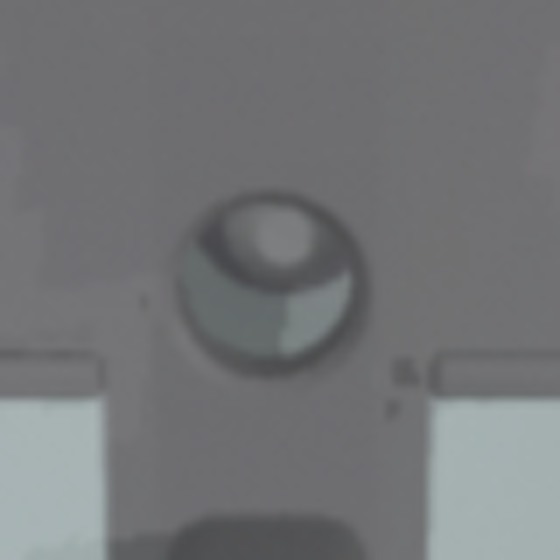

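Run:
```python
from h import *
K,P=load("pics/w8.png");T=np.load("T.npy")
u=lambda x,y:(240+(x+.5)/7-.5,140+(y+.5)/7-.5)
for z in(.0372,.0384,.0395):print("tip",onz(K,T,u(285,238),z))
for z in(.0175,.0185,.0200):print("hole",onz(K,T,u(270,284),z))
# blob: shoulder circle at z=.028 (tool .0444): lower edge
print(onz(K,T,u(280,293),.0444))
```

```text
tip [ 0.00107203 -0.04579941  0.0372    ]
tip [ 0.0010817  -0.04558908  0.0384    ]
tip [ 0.00109056 -0.04539626  0.0395    ]
hole [-0.00010499 -0.04608595  0.0175    ]
hole [-0.00010388 -0.04588906  0.0185    ]
hole [-0.00010221 -0.04559373  0.02      ]
[ 0.00073485 -0.04005065  0.0444    ]
```

>>> arm_command(
  steps=[0.035, 0.01, 0, 0, 0, 0, 0, 0, 0, 0.3, 0, 0, 0, 0, 0, 0, 0.15, 0, 0, 0, 0, 0, 0, 0, 0, 0, 0, 0],
)

```text
time: 9.4
tool_pos: [0.5475, 0.0562, 0.0597]
tcp_rot: [3.133, -0.229, -0.002]
wrist_force: [-0.3, -0.8, -3.5]
width: 0.156
```

Run:
```python
from workcell import bot
from h import *
s,K,P=snap(bot,"wrist","pics/w9.png");print(s["time"],s["tool_pos"],s["wrist_force"],abs(s["joint_vel"]).max())
delta(s,.5473,.0562,.072,np.radians(-8.35))
a=cv2.imread("pics/w9.png")[140:220,240:320]
cv2.imwrite("pics/w9c.png",cv2.resize(a,None,fx=7,fy=7,interpolation=cv2.INTER_CUBIC))
```

```text
9.4 [0.54751028 0.05616155 0.05974251] [-0.29282005 -0.76055543 -3.48265851] 0.008418188828086762
rot units (6deg) [ 0.003  0.014 -0.   ] shift now-frame [-0.008 -0.    -0.409] shift target-frame [-0.007 -0.    -0.409]
```

View pics/w9c.png

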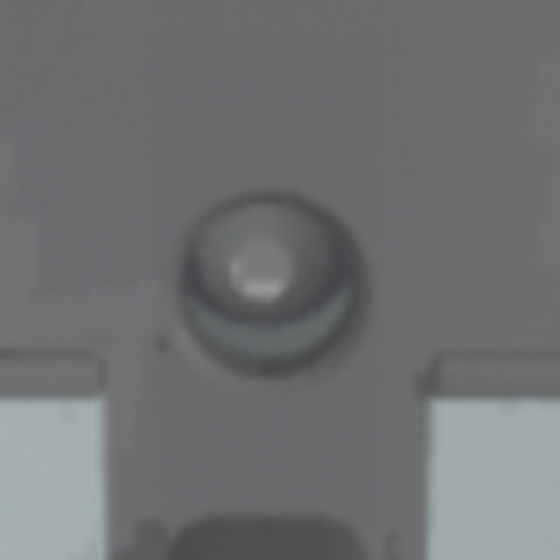

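Run:
```python
from h import *
K,P=load("pics/w9.png");T=np.load("T.npy")
u=lambda x,y:(240+(x+.5)/7-.5,140+(y+.5)/7-.5)
print("tip",onz(K,T,u(263,267),.0257),"hole",onz(K,T,u(272,284),.0185))
print("low",onz(K,T,u(266,319),.0317))
```

```text
tip [-0.00060008 -0.04571229  0.0257    ] hole [ 3.37465215e-05 -4.58890300e-02  1.85000000e-02]
low [-0.00039018 -0.04061773  0.0317    ]
```

>>> arm_command(
  steps=[-0.015, 0, 0.15, 0, 0, 0, 0, 0, 0, 0.2, 0, 0, 0, 0, 0, 0, 0.15, 0, 0, 0, 0, 0, 0, 0, 0, 0, 0, 0],
)

```text
time: 9.95
tool_pos: [0.5472, 0.0562, 0.0448]
tcp_rot: [3.133, -0.229, -0.002]
wrist_force: [0.3, 0.6, -4.3]
width: 0.153
```

>>> arm_command(
  steps=[0, 0, 0.1, 0, 0, 0, 0, 0, 0, 0, 0, 0, 0, 0],
)

```text
time: 10.2
tool_pos: [0.5477, 0.0562, 0.0423]
tcp_rot: [3.133, -0.229, -0.0]
wrist_force: [1.2, 0.0, -3.3]
width: 0.15
```

Run:
```python
from workcell import bot
from h import *
s,K,P=snap(bot,"wrist","pics/w10.png");print(s["time"],s["tool_pos"],s["wrist_force"],s["torque"])
a=cv2.imread("pics/w10.png")[100:220,180:380]
cv2.imwrite("pics/w10c.png",cv2.resize(a,None,fx=4,fy=4,interpolation=cv2.INTER_CUBIC))
snap(bot,"side","pics/s10.png")
a=cv2.imread("pics/s10.png")[140:250,210:330]
cv2.imwrite("pics/s10c.png",cv2.resize(a,None,fx=5,fy=5,interpolation=cv2.INTER_CUBIC))
```

```text
10.2 [0.54767835 0.05624937 0.04231361] [ 1.18060174  0.03785528 -3.3243892 ] [-0.01284456 -0.02322013 -0.02811494]
```

View pics/w10c.png

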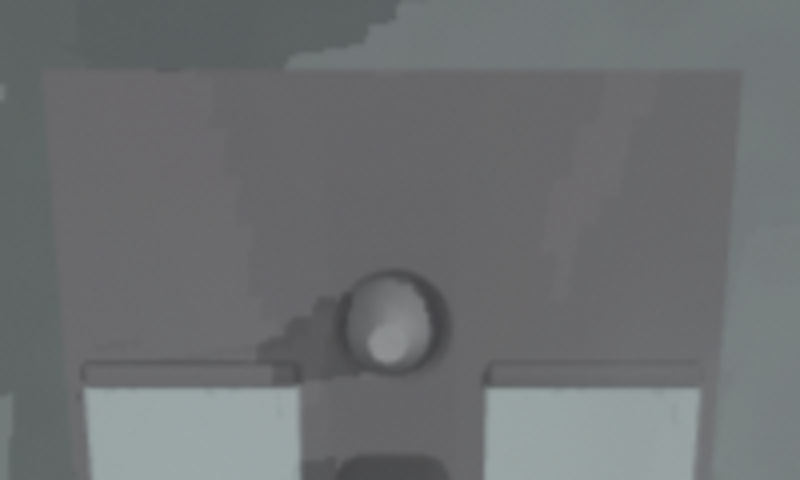

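View pics/s10c.png

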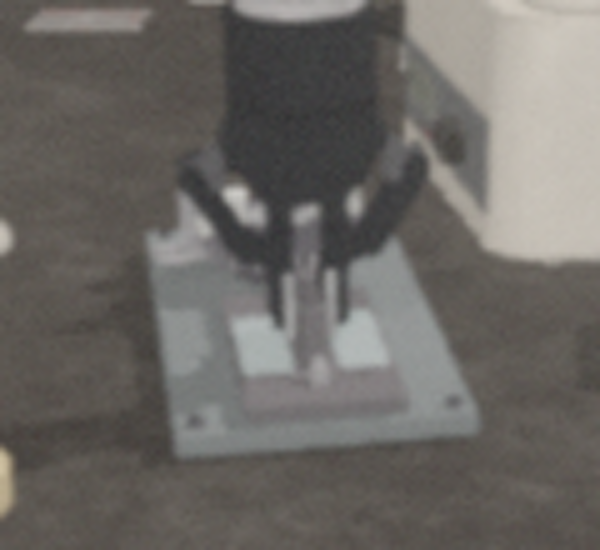

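>>> arm_command(
  steps=[0.01, 0, 0.06, 0, 0, 0, 0, 0, 0, 0, 0, 0, 0, 0],
)

```text
time: 10.55
tool_pos: [0.5484, 0.0562, 0.0416]
tcp_rot: [-3.133, 0.229, -0.0]
wrist_force: [-4.5, 0.5, 3.0]
width: 0.152
```

>>> arm_command(
  steps=[-0.02, 0, 0, 0, 0, 0, 0, 0, 0, 0, 0, 0, 0, 0.4, 0, 0, 0, 0, 0, 0, 0.4, 0, 0, 0, 0, 0, 0, 0.4, 0, 0, -0.3, 0, 0, 0, 0.4, 0, 0, -0.7, 0, 0, 0, 0.4, 0, 0, -0.9, 0, 0, 0, 0.4, 0, 0, -0.9, 0, 0, 0, 0.4, 0, 0.2, -0.9, 0, 0, 0, 0.4, 0, 0, -0.9, 0, 0, 0, 0.4],
)

```text
time: 11.8
tool_pos: [0.5467, 0.0501, 0.1803]
tcp_rot: [-3.133, 0.229, -0.001]
wrist_force: [-0.6, -0.4, 0.5]
width: 0.401
```

>>> arm_command(
  steps=[0, 0, -0.5, 0, 0, 0, 0.6, 0, 0, 0, 0, 0, 0, 0.6, 0, 0, 0, 0, 0, 0, 0.6],
)

```text
time: 12.18
tool_pos: [0.5459, 0.0504, 0.1926]
tcp_rot: [3.133, -0.229, -0.003]
wrist_force: [-0.2, -0.3, -0.6]
width: 0.602
```

Run:
```python
from workcell import bot
from h import *
s,K,P=snap(bot,"wrist","pics/w11.png");print(s["time"],s["tool_pos"],s["wrist_force"],abs(s["joint_vel"]).max())
```

```text
12.175 [0.5458584  0.05036557 0.19257935] [-0.17733218 -0.29091019 -0.60095251] 0.011880352350949242
```

View pics/w11.png

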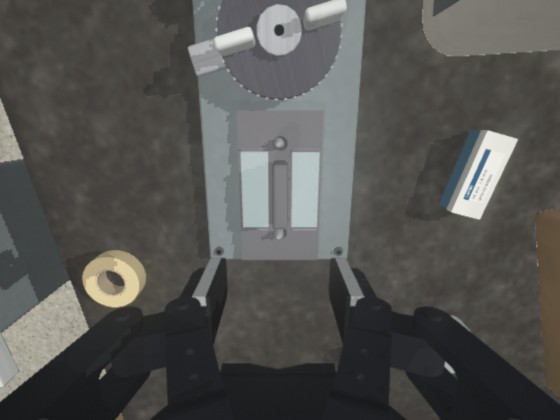

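>>> arm_command(
  steps=[0, -0.8, 0, 0, 0, 0, 0.6, 0, -0.8, 0, 0, 0, 0, 0.6, 0, -0.8, 0, 0, 0, 0, 0.6, 0, 0, 0, 0, 0, 0, 0.6, 0, 0, 0, 0, 0, 0, 0.6],
)

```text
time: 12.85
tool_pos: [0.5564, 0.1211, 0.1926]
tcp_rot: [3.132, -0.228, -0.003]
wrist_force: [1.3, -1.3, 0.6]
width: 0.598
```

Run:
```python
from workcell import bot
from h import *
s,K,P=snap(bot,"wrist","pics/w12.png");print(s["time"],s["tool_pos"],s["wrist_force"],abs(s["joint_vel"]).max())
a=cv2.imread("pics/w12.png")[10:250,170:390]
cv2.imwrite("pics/w12c.png",cv2.resize(a,None,fx=2.5,fy=2.5,interpolation=cv2.INTER_CUBIC))
```

```text
12.85 [0.55641685 0.12113148 0.19260007] [ 1.27543231 -1.30337702  0.55920119] 0.010474583329134769
```

View pics/w12c.png

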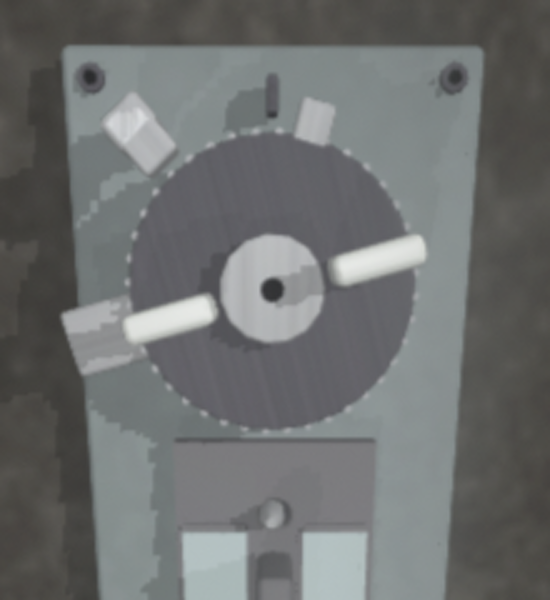

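Run:
```python
from h import *
K,P=load("pics/w12.png")
u=lambda x,y:(170+(x+.5)/2.5-.5,10+(y+.5)/2.5-.5)
h=onz(K,P,u(272,289),.0495);print("hub",h)
for n,p,z in (("cap edge L",(220,289),.0495),("cap R",(324,289),.0495)):print(n,onz(K,P,u(*p),z))
r=onz(K,P,u(380,258),.067);l=onz(K,P,u(171,317),.067);print(r,l,(r+l)/2,np.linalg.norm(r-l),np.degrees(np.arctan2(*(r-l)[[1,0]])))
print("mark",onz(K,P,u(272,78),.026),onz(K,P,u(272,108),.026))
k=onz(K,P,u(140,135),.05);print("catch",k-h,np.degrees(np.arctan2(*(k-h)[[1,0]])))
k=onz(K,P,u(170,155),.042);print("nose",k-h,np.linalg.norm((k-h)[:2]))
k=onz(K,P,u(315,118),.036);print("lug",k-h,np.degrees(np.arctan2(*(k-h)[[1,0]])))
```

```text
hub [0.56635232 0.18851874 0.0495    ]
cap edge L [0.54898713 0.19106462 0.0495    ]
cap R [0.58371297 0.18597353 0.0495    ]
[0.60110945 0.19329271 0.067     ] [0.53327786 0.185125   0.067     ] [0.56719365 0.18920886 0.067     ] 0.06832155654619425 6.8660202612956525
mark [0.57625561 0.25633454 0.026     ] [0.57492476 0.24721295 0.026     ]
catch [-0.03482615  0.05291938  0.0005    ] 123.34884580627005
nose [-0.02723241  0.04691257 -0.0075    ] 0.05424383210742989
lug [ 0.02205735  0.05187971 -0.0135    ] 66.96658451720583
```

Run:
```python
from workcell import bot
from h import *
s=bot.read_state()
rows(s,.6018,.1930,.13,np.radians(-83.1),14,.4)
```

```text
[0.08, -0.19, 0.15, 0.0, 0.0, 0.89, 0.4, 0.06, -0.19, 0.15, 0.0, 0.0, 0.89, 0.4, 0.05, -0.2, 0.15, 0.0, 0.0, 0.89, 0.4, 0.03, -0.2, 0.15, 0.0, 0.0, 0.89, 0.4, 0.01, -0.2, 0.15, 0.0, 0.0, 0.89, 0.4, -0.01, -0.2, 0.15, 0.0, 0.0, 0.89, 0.4, -0.03, -0.2, 0.15, 0.0, 0.0, 0.89, 0.4, -0.05, -0.2, 0.15, 0.0, 0.0, 0.89, 0.4, -0.07, -0.19, 0.15, 0.0, -0.0, 0.89, 0.4, -0.08, -0.19, 0.15, 0.0, -0.0, 0.89, 0.4]
[-0.1, -0.18, 0.15, 0.0, -0.0, 0.89, 0.4, -0.12, -0.16, 0.15, 0.01, -0.0, 0.89, 0.4, -0.13, -0.16, 0.15, 0.0, -0.0, 0.89, 0.4, -0.14, -0.14, 0.14, 0.01, -0.0, 0.89, 0.4]
```

>>> arm_command(
  steps=[0.08, -0.19, 0.15, 0, 0, 0.89, 0.4, 0.06, -0.19, 0.15, 0, 0, 0.89, 0.4, 0.05, -0.2, 0.15, 0, 0, 0.89, 0.4, 0.03, -0.2, 0.15, 0, 0, 0.89, 0.4, 0.01, -0.2, 0.15, 0, 0, 0.89, 0.4, -0.01, -0.2, 0.15, 0, 0, 0.89, 0.4, -0.03, -0.2, 0.15, 0, 0, 0.89, 0.4, -0.05, -0.2, 0.15, 0, 0, 0.89, 0.4, -0.07, -0.19, 0.15, 0, 0, 0.89, 0.4, -0.08, -0.19, 0.15, 0, 0, 0.89, 0.4],
)

```text
time: 14.15
tool_pos: [0.5895, 0.1722, 0.1483]
tcp_rot: [2.693, -1.618, -0.0]
wrist_force: [0.4, 0.2, 0.3]
width: 0.404
```

>>> arm_command(
  steps=[-0.1, -0.18, 0.15, 0, 0, 0.89, 0.4, -0.12, -0.16, 0.15, 0, 0, 0.89, 0.4, -0.13, -0.16, 0.15, 0, 0, 0.89, 0.4, -0.14, -0.14, 0.14, 0, 0, 0.89, 0.4, 0, 0, 0, 0, 0, 0, 0.4, 0, 0, 0, 0, 0, 0, 0.4, 0, 0, 0, 0, 0, 0, 0.4],
)

```text
time: 15.02
tool_pos: [0.6025, 0.1933, 0.1312]
tcp_rot: [-2.351, 2.083, -0.0]
wrist_force: [0.4, -0.2, -0.4]
width: 0.401
```

Run:
```python
from workcell import bot
from h import *
s,K,P=snap(bot,"wrist","pics/w13.png");print(s["time"],s["tool_pos"],s["q"].round(2),s["wrist_force"],abs(s["joint_vel"]).max())
delta(s,.6018,.1930,.058,np.radians(-83.1))
```

```text
15.025 [0.60247185 0.19329833 0.13122765] [ 0.27  0.28  1.81 -0.    1.06  1.72] [ 0.44027587 -0.17603789 -0.37942557] 0.005547283241267529
rot units (6deg) [-0.002 -0.001  0.001] shift now-frame [0.007 0.024 2.441] shift target-frame [0.007 0.023 2.441]
```

View pics/w13.png

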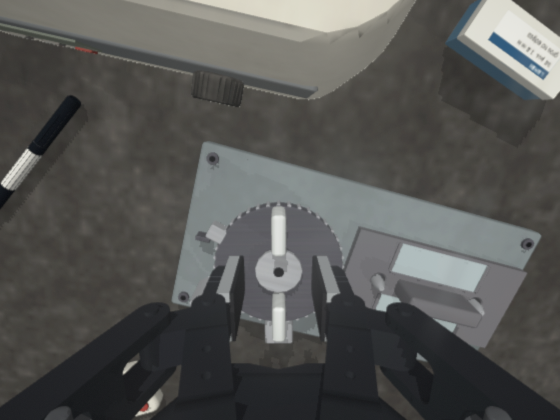

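>>> arm_command(
  steps=[0, 0.02, 0.8, 0, 0, 0, 0.4, 0, 0, 0.8, 0, 0, 0, 0.4, 0, 0, 0.5, 0, 0, 0, 0.4, 0, 0, 0.3, 0, 0, 0, 0.4, 0, 0, 0, 0, 0, 0, 0.4],
)

```text
time: 15.7
tool_pos: [0.6015, 0.1936, 0.0585]
tcp_rot: [2.35, -2.083, -0.001]
wrist_force: [0.8, 0.3, 0.3]
width: 0.403
```

>>> arm_command(
  steps=[0, 0, 0, 0, 0, 0, 0.0, 0, 0, 0, 0, 0, 0, 0.0, 0, 0, 0, 0, 0, 0, 0.0, 0, 0, 0, 0, 0, 0, 0],
  squeeze=60,
)

```text
time: 16.2
tool_pos: [0.6028, 0.1934, 0.0601]
tcp_rot: [-2.35, 2.083, -0.003]
wrist_force: [0.8, -3.8, 5.1]
width: 0.103
```

Run:
```python
from workcell import bot
from h import *
s,K,P=snap(bot,"wrist","pics/w14.png");print(s["time"],s["tool_pos"],s["q"].round(2),s["wrist_force"],s["width"])
delta(s,.6018,.1930,.058,np.radians(-83.1))
```

```text
16.2 [0.60284133 0.19335695 0.06010544] [ 0.27  0.35  1.85 -0.    0.93  1.72] [ 0.77239025 -3.81669015  5.11660119] 0.10267916597819361
rot units (6deg) [-0.019 -0.005  0.001] shift now-frame [0.008 0.036 0.07 ] shift target-frame [0.008 0.036 0.07 ]
```

View pics/w14.png

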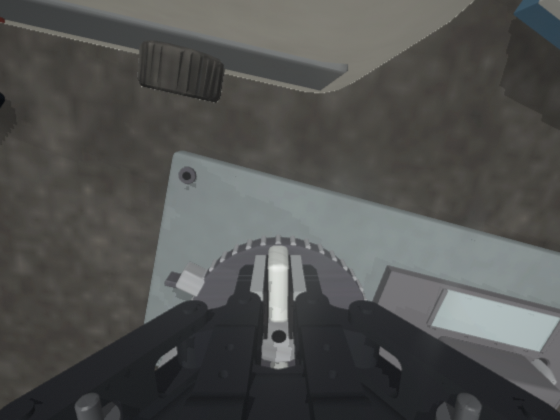

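>>> arm_command(
  steps=[0, 0, 0.1, 0, 0, 0, 0, 0, 0, 0.1, 0, 0, 0, 0, 0, 0, 0, 0, 0, 0, 0],
)

```text
time: 16.62
tool_pos: [0.6029, 0.1934, 0.0541]
tcp_rot: [-2.35, 2.083, -0.003]
wrist_force: [-0.1, -4.2, 7.7]
width: 0.103
```

Run:
```python
from workcell import bot
from h import *
s=bot.read_state();print(s["time"],s["tool_pos"],s["wrist_force"],s["torque"])
p=np.array([.6022,.1932,.0525]) 
# orbit rows about hub from current yaw
hub=np.array([.5667,.1888]);r=np.linalg.norm(s["tool_pos"][:2]-hub);print("r",r,np.degrees(np.arctan2(*(s["tool_pos"][:2]-hub)[::-1])))
# chord in tool frame for az=-0.625 per row (3.75deg)
for n in (20,):
    a=np.radians(74.8/n);R0,_=tgt(0,0,0,0)
    yaw=np.radians(-83.1);X,_=tgt(0,0,0,yaw);ph=yaw+np.pi/2
    d=.0355*np.array([np.cos(ph+a)-np.cos(ph),np.sin(ph+a)-np.sin(ph),0]);print(X.T@d/.03,np.degrees(a)/6)
```

```text
16.625 [0.60288914 0.1934393  0.05414825] [-0.05563842 -4.23535579  7.65228113] [-0.8479109   0.04827624  0.20469407]
r 0.03648529917290377 7.305241556080484
[-0.07718761  0.00252012  0.        ] 0.6233333333333332
```

>>> arm_command(
  steps=[-0.077, 0.0025, 0, 0, 0, -0.62, 0, -0.077, 0.0025, 0, 0, 0, -0.62, 0, -0.077, 0.0025, 0, 0, 0, -0.62, 0, -0.077, 0.0025, 0, 0, 0, -0.62, 0, -0.077, 0.0025, 0, 0, 0, -0.62, 0, -0.077, 0.0025, 0, 0, 0, -0.62, 0, -0.077, 0.0025, 0, 0, 0, -0.62, 0, -0.077, 0.0025, 0, 0, 0, -0.62, 0, -0.077, 0.0025, 0, 0, 0, -0.62, 0],
)

```text
time: 17.75
tool_pos: [0.5944, 0.2126, 0.0543]
tcp_rot: [-2.852, 1.316, -0.002]
wrist_force: [-0.9, -3.6, 7.7]
width: 0.1
```

```bash
cat > chk.py <<'E'
from workcell import bot
from h import *
s=bot.read_state();print(s["time"],s["tool_pos"],s["wrist_force"],s["torque"])
hub=np.array([.5667,.1888]);d=s["tool_pos"][:2]-hub;R0=R.from_rotvec(s["tcp_rot"]).as_matrix()
print("r",np.linalg.norm(d),np.degrees(np.arctan2(d[1],d[0]))+8.35,"yaw->joint",np.degrees(np.arctan2(R0[1,0],R0[0,0]))+98.35)
E
python3 chk.py
```

```text
17.75 [0.5943599  0.21257271 0.05429967] [-0.93278046 -3.64218032  7.7043539 ] [-0.73348493  0.17671671  0.02897053]
r 0.0364720668107838 49.027891643260524 yaw->joint 48.81937439018624
```

>>> arm_command(
  steps=[-0.077, 0.0025, 0, 0, 0, -0.62, 0, -0.077, 0.0025, 0, 0, 0, -0.62, 0, -0.077, 0.0025, 0, 0, 0, -0.62, 0, -0.077, 0.0025, 0, 0, 0, -0.62, 0, -0.077, 0.0025, 0, 0, 0, -0.62, 0, -0.077, 0.0025, 0, 0, 0, -0.62, 0],
)

```text
time: 18.5
tool_pos: [0.5833, 0.2212, 0.0542]
tcp_rot: [-3.053, 0.739, -0.001]
wrist_force: [-0.2, -2.8, 7.6]
width: 0.105
```

```bash
python3 chk.py
```

```text
18.5 [0.58327575 0.22123394 0.05422817] [-0.18291817 -2.80550931  7.64564283] [-0.72591987  0.24236578 -0.03134401]
r 0.03642411366020399 71.28016061772423 yaw->joint 71.12529792685689
```

>>> arm_command(
  steps=[-0.077, 0.0025, 0, 0, 0, -0.62, 0, -0.077, 0.0025, 0, 0, 0, -0.62, 0, -0.077, 0.0025, 0, 0, 0, -0.62, 0, -0.077, 0.0025, 0, 0, 0, -0.62, 0, -0.077, 0.0025, 0, 0, 0, -0.62, 0, 0, 0, 0, 0, 0, 0, 0, 0, 0, 0, 0, 0, 0, 0],
)

```text
time: 19.38
tool_pos: [0.5721, 0.2248, 0.0541]
tcp_rot: [-3.132, 0.239, -0.0]
wrist_force: [-0.5, -2.2, 8.4]
width: 0.101
```

```bash
python3 chk.py
python3 - <<'E'
from workcell import bot
from h import *
snap(bot,"wrist","pics/w15.png")
E
```

```text
19.375 [0.57206725 0.22482508 0.05406655] [-0.53961635 -2.22911858  8.42353575] [-0.64254286  0.30182108  0.02368573]
r 0.036422704262153466 89.8760364775305 yaw->joint 89.62147101820514
```

View pics/w15.png

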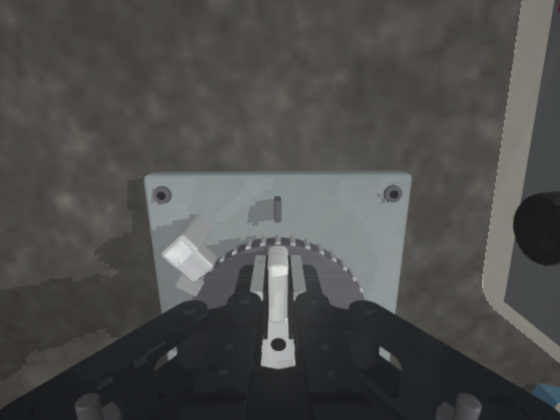

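>>> arm_command(
  steps=[-0.035, 0, 0, 0, 0, -0.25, 0, 0, 0, 0, 0, 0, 0, 0, 0, 0, -0.1, 0, 0, 0, 0, 0, 0, -0.1, 0, 0, 0, 0, 0, 0, -0.05, 0, 0, 0, 0, 0, 0, 0, 0, 0, 0, 0],
)

```text
time: 20.18
tool_pos: [0.5712, 0.2248, 0.0602]
tcp_rot: [-3.135, 0.199, -0.001]
wrist_force: [3.0, -2.9, -1.4]
width: 0.104
```

```bash
python3 chk.py
```

```text
20.175 [0.57122134 0.22479729 0.06017494] [ 2.98293165 -2.9051962  -1.38755001] [-0.33252943 -0.61909684 -0.30485674]
r 0.036280121932401196 91.19100503225569 yaw->joint 91.10010209673501
```

>>> arm_command(
  steps=[0, 0, 0, 0, 0, 0, 0.3, 0, 0, 0, 0, 0, 0, 0.3, 0, 0, 0, 0, 0, 0, 0.3, 0, 0, -0.3, 0, 0, 0, 0.3, 0, 0, -0.7, 0, 0, 0, 0.3, 0, 0, -0.9, 0, 0, 0, 0.3, 0, 0, -0.9, 0, 0, 0, 0.3, 0, 0.5, -0.9, 0, 0, 0, 0.3, 0, 0.9, -0.9, 0, 0, 0, 0.3, 0, 0.9, 0, 0, 0, 0, 0.3],
)

```text
time: 21.42
tool_pos: [0.5646, 0.1564, 0.2041]
tcp_rot: [-3.133, 0.196, -0.013]
wrist_force: [-0.6, -0.8, -0.2]
width: 0.296
```

>>> arm_command(
  steps=[0, 0.9, 0, 0, 0, 0, 0.3, 0, 0.9, 0, 0, 0, 0, 0.3, 0, 0.6, -0.5, 0, 0, 0, 0.3, 0, 0, 0, 0, 0, 0, 0.3, 0, 0, 0, 0, 0, 0, 0.3],
)

```text
time: 22.05
tool_pos: [0.5537, 0.0854, 0.2146]
tcp_rot: [-3.134, 0.198, -0.003]
wrist_force: [0.5, 1.1, -0.1]
width: 0.296
```

Run:
```python
from workcell import bot
from h import *
s,K,P=snap(bot,"wrist","pics/w16.png");print(s["time"],s["tool_pos"],s["wrist_force"],abs(s["joint_vel"]).max())
a=cv2.imread("pics/w16.png")[0:290,150:400]
cv2.imwrite("pics/w16c.png",cv2.resize(a,None,fx=2,fy=2,interpolation=cv2.INTER_CUBIC))
snap(bot,"scene","pics/s16.png")
a=cv2.imread("pics/s16.png")[200:320,170:330]
cv2.imwrite("pics/s16c.png",cv2.resize(a,None,fx=5,fy=5,interpolation=cv2.INTER_CUBIC)[:600,:800])
```

```text
22.05 [0.55372302 0.0854464  0.21458498] [ 0.54292741  1.09325721 -0.07574233] 0.01497086641168576
```

View pics/w16c.png

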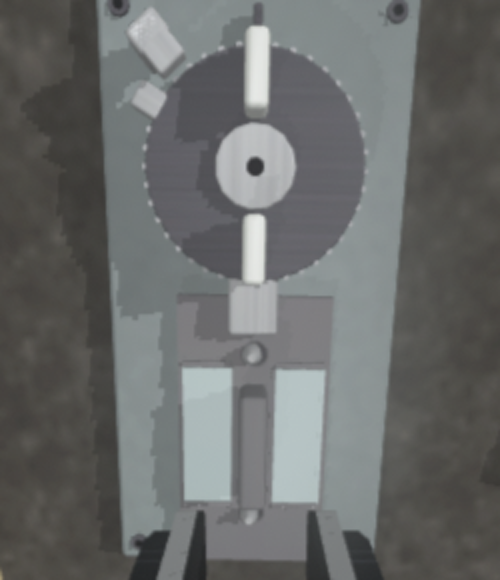

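View pics/s16c.png

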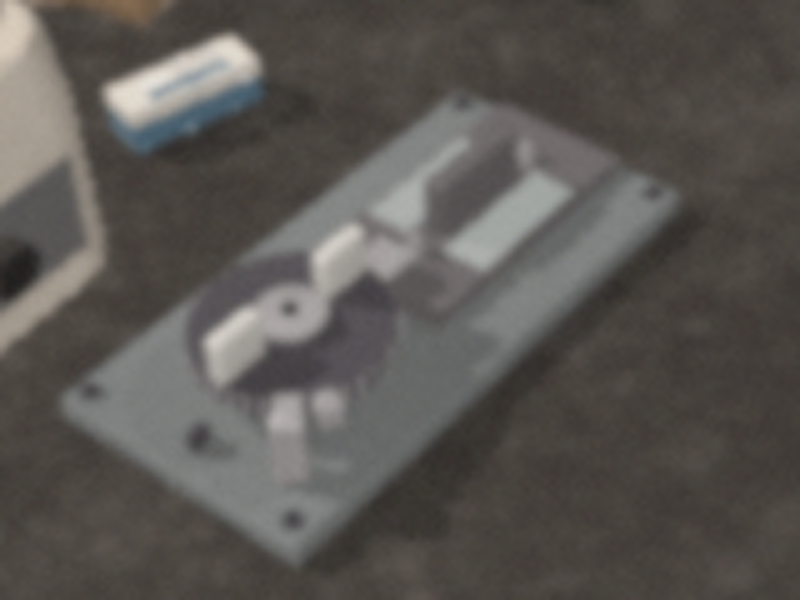

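Run:
```python
from h import *
K,P=load("pics/w16.png")
u=lambda x,y:(150+(x+.5)/2-.5,(y+.5)/2-.5)
for z in(.067,.061):
  a=onz(K,P,u(258,27),z);b=onz(K,P,u(253.5,283),z);d=a-b;print(z,np.linalg.norm(d),np.degrees(np.arctan2(d[1],d[0]))+8.35)
for n,p,zz in(("pinb",(254,350),.034),("pina",(250,518),.034)):print(n,onz(K,P,u(*p),zz))
c=[onz(K,P,u(*p),.022) for p in((179,296),(333,297))];m=sum(c)/2;print(m,c,np.degrees(np.arctan2((c[1]-c[0])[1],(c[1]-c[0])[0])))
print("tray centre",m[:2]-.075*np.array([.1452,.9894]))
```

```text
0.067 0.09739130832050255 90.021524996266
0.061 0.09950297946845353 90.02152499626598
pinb [0.55517839 0.10508177 0.034     ]
pina [0.54127142 0.01352631 0.034     ]
[0.55939904 0.13008402 0.022     ] [array([0.52052621, 0.13527447, 0.022     ]), array([0.59827188, 0.12489358, 0.022     ])] -7.605360000422622
tray centre [0.54850904 0.05587902]
```

Run:
```python
from workcell import bot
print(bot.finish_job()); s=bot.read_state(); print(s["time"])
```

```text
the job is handed in; nothing more can be done
None
the job is handed in; nothing more can be done
```

The tray is seated on both pins and the collar is locked at its stop. I handed the job in at about 22 s of the 51 s allowed; no verdict is reported.

**What I did**
- I gripped the tray by its rib and hovered it over the pins. I used the pin tip seen through the hole nearer the collar to line it up, then lowered it until it touched the bed, and let go.
- I gripped the wing away from the keeper tongue and pushed the collar down about 6 mm (about 7.7 N). I turned it from about 15° to the stop and raised it so it sprang up, then released it and moved clear.

**Last checks**
- **Tray:** both pins stand in its holes. The last picture puts its centre about 1.2 mm from my estimate of the seat, which is within camera error, and its long axis within about 1° of the holder's.
- **Collar angle:** the wing points at the mark, about 90.0° (1.571 rad). The lug is past the catch and the tongue lies over the tray.
- **Collar height:** I could only judge this indirectly. The downward load was gone after raising the collar, and the apparent wing size matches the collar being up.
- **Disagreement:** wrist-camera lengths came out 1–3% short throughout, including the base width and the wing spacing.
- **Bench items and robot:** I never went near the bottle, timer, carton or petri dish, but I did not re-measure their positions at the end. The robot was clear of everything, at about 0.21 m height.

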